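# Spring open the cutter case with the red tab

### The job

Press down the red release tab on the front of the cutter case with the red lid panel so that its lid springs up, then push that lid all the way back until it rests fully open against its stop. Only press and push: neither lift the case nor shove it along the bench, keep the case with the blue tab shut, and leave the tins, the sanding block and the pencil where they are.

Things in the scene. Friction and masses are not known exactly. Their poses are not given: they have to be found in the camera images.
- red_case: The cutter case to open, with red tab and red lid panel: grey, about 3 kg, loose on the bench, 70 mm deep (x) x 120 wide (y) x 56 high with the lid shut, on a 4 mm dark base plate (x -100 to +60 mm, 130 wide). Origin: under the centre of the case; x points from the front (tab side, towards the robot) to the hinge at the back, z up. Walls end at z 50 mm.
- red_tab_pad (a point): Where to press the red tab: on top of its flat pad, at rest at x -77, y 0, z 36.5 mm of the red case. The pad sticks out of the front at x -46 to -93 mm, 34 mm wide. Pressed here it goes down 11.5 mm at most and lets the lid go after about 6.5 mm; the push grows from 2 to 6 N.
- red_tab (a joint): Angle of the red rocker tab: 0 at rest, 0.30 rad at its stop; the lid is let go at about 0.17. Springs back. Its hook stands at x -37 to -47 mm of the case, 22 mm wide, up to z 58 mm, and tips 8 mm towards the pad as this goes down, so fingers on the pad's inner part would block it.
- red_lid (a joint): Lid angle of the red case: 0 shut and hooked; once let go a spring pin lifts it to about 0.8 rad within half a second, where it rests; 1.9 rad is fully open at the stop, leaning back past upright. Turns easily (under 2 N at the front edge); beyond about 1.6 rad it falls on to the stop by its weight, before that back on to the pin.
- red_lid_edge (a point): Middle of the front edge of the red case's lid, 71 mm from the hinge axis; moves with the lid. The lid is 118 mm wide and 5 mm thick; a steel tongue 22 mm wide stands 5 mm beyond this edge. This edge is at z 52 + 71 sin(lid angle) mm of the case; pushed from the front by upright fingers, keep their tips only 10 to 20 mm below it, or the edge runs up against the gripper.
- red_hinge (a point): Middle of the lid's hinge axis on the red case, at x +35, y 0, z 52 mm of the case; the axis lies along the case's y.
- blue_case: The other case, alike but with blue tab and blue lid panel, to be left shut: grey, about 3 kg, loose on the bench, 70 mm deep (x) x 120 wide (y) x 56 high with the lid shut, on a 4 mm dark base plate (x -100 to +60 mm, 130 wide). Origin: under the centre of the case; x points from the front (tab side, towards the robot) to the hinge at the back, z up.
- blue_lid (a joint): Angle of the blue case's lid, 0 shut.
- wax_tin: Tin standing near the cases (a like one at the back left is fixed): low, round, mustard-yellow tin, 72 mm across, 41 mm high; origin at the centre of its underside.
- sanding_block: Cork-coloured sanding block, 62 x 105 x 31 mm; origin at the centre of its underside.
- stain_tin: Tin at the right (a like one at the back left is fixed): dark brown, round, 56 mm across, 63 mm high; origin at the centre of its underside.
- pencil: Green pencil, 156 mm long along its own y, 9 mm thick, lying on the bench; origin at the centre of its underside.

How it is judged:
On the way, in this order (a step that is already met when the one before it is completed fails the run):
1. the red tab is pressed down (value of joint red_tab above 0.12 rad).
2. the red case's lid has sprung up (value of joint red_lid above 0.5 rad), for 0.05 s.
At the end, for the whole second after the job is handed in: Red case: lid open beyond 1.75 of 1.9 rad and at rest, tab let go (under 0.05 rad), case level and within 20 mm of its start. Blue case shut (under 0.05 rad); it, both tins, sanding block and pencil within 15 mm of their starts (value of joint red_lid above 1.75 rad and velocity of joint red_lid between -0.1 and 0.1 rad/s and value of joint each of red_tab, blue_lid below 0.05 rad and distance of red_case from where it was at the start of the episode below 0.02 m and angle between red_case's own z axis and vertical below 0.03 rad and distance of each of wax_tin, sanding_block, stain_tin, pencil, blue_case from where it was at the start of the episode below 0.015 m); the robot touches nothing.
It fails at once if the red case is lifted, tipped or shoved more than 20 mm (distance of red_case from where it was at the start of the episode above 0.02 m or height (world z) of red_case above 0.008 m or angle between red_case's own z axis and vertical above 0.1 rad).
It fails at once if the blue case is opened (value of joint blue_lid above 0.1 rad).
It fails at once if a bystander is moved more than 15 mm or lifted (distance of any of wax_tin, sanding_block, stain_tin, pencil, blue_case from where it was at the start of the episode above 0.015 m).
It also fails if it takes over 35 s, if anything falls off the work surface, if the arm or the gripper's body presses on something with over 40 N, if the wrist force passes 120 N, or if a joint passes its speed limit or range.

### The arm

A 6-joint arm with a two-finger parallel gripper is mounted at the origin on a cart in front of the work surface, level with it; the furniture and walls round the work are solid. World frame = base frame: x ahead of the robot, y to its left, z up, the work surface at z = 0. Lengths are in m, angles in rad, forces in N, time in s.
With the tool pointing down it reaches from about 0.275 to 0.825 m from the base axis. Payload 4.9 kg.
Tool frame: the origin (TCP) lies midway between the tips of the shut fingers; the grasp point (between the pads) lies 19 mm behind it (grip_point_offset is the distance from the TCP to the grasp point, in m); z points along the fingers, y is the line along which they close (so a half turn about z gives the same grasp; the last joint's range is limited). The gripper opens to 85 mm and grips with 20 to 120 N. Pads are 22 mm wide; open, the fingers measure 114 mm over their backs; the gripper's body (76 mm by 85 mm) begins 54 mm behind the grasp point. The pads swing forward as they close: fully open they stand 13 mm farther back than shut.
Start: joints at [-1.371, 0.326, -0.193, 1.052, 0, 1.437], TCP at [0.18, -0.52, 0.231] pointing down, gripper open.
Joint ranges: [-2.65, 2.65], [-0.97, 1.79], [-1.3, 1.35], [-1.93, 2.1], [-1.47, 1.37], [-3.14, 3.14]. Speed limits (rad/s): [2.57, 2.57, 3.14, 3.14, 3.14, 3.14].

### API

Orientations are given as a rotation vector (axis times angle).
In Python, from cell import * gives the robot as it stands. Calls block until the motion is done:
- movep(position, orientation): joint-space move of the TCP to a pose.
- move_l(position, velocity=0.15, rot=None, until_force=None): straight line of the TCP; rot=None keeps the orientation; velocity is the mean speed in m/s. With until_force (N) it stops when the force on the tool has changed by that much, and returns True; else False.
- set_joints(angles): joint-space move.
- let_go() and grab(newtons=None): open the fingers fully, or close them until they stop; newtons is the grip in N (None keeps the last).
- sleep(seconds).
- ik(position, orientation): joint angles nearest the present ones, or None.
- get_state(): the state.
- grab_frame(name): name is "scene" or "side" or "wrist"; returns a dict with "img" (480x640x3 uint8, red, green, blue), "fx", "fy", "cx", "cy" (pixels), "cam_to_world" (4x4, takes a point from camera to world coordinates); the wrist camera has in their place "T_tool_cam" (4x4, takes a point from camera to tool coordinates, whose origin is the TCP and whose axes are the flange's). Camera axes: x right, y down, z forward; pixel columns grow to the right and rows downward; lengths in m; the calibration is good to about 2 mm. The wrist camera is an equidistant fisheye: a pixel r from the principal point sees the ray r / f radians off the axis. A picture is of the moment at which its call begins: read the wrist's pose just before it. There is no depth.
A pose or a line that the arm cannot do raises MotionError and nothing moves.
- sign_off(): hands the job in; it is judged then, once.
Trained networks look in the newest picture that a camera, given by its name, has taken for a name from the list of things; names that differ only in an ending like _2 or _b are one class to them, and where a whole thing is asked for, a point or a joint stands for the part that bears it (a point fixed in the world has none). Each returns a list of dicts, best first, with "score" (0 to 1); they miss things now and then, are a little off and sometimes report something else, mostly with a low value. They report only what shows in the picture. A call takes as long as a camera call.
- spot_in(camera, name): "centre" ([column, row] in pixels, amid what is visible of it).
- silhouettes(camera, name): "mask" (480x640 bool, what is visible of it) and "centre" ([column, row] in pixels, amid what is visible of it).
- tip_of(camera, name): "centre" ([column, row] in pixels: a listed point, or the origin of a listed thing).
The state is a dict: "clock": time; "q": joint angles; "joint_velocities": joint speeds; "tau": joint torques, N m; "position": TCP position; "eef_rot": TCP orientation; "contact_force": force on the tool from outside, world axes, zero at the start; "wrist_torque": the same for the moment, N m; "finger_gap": opening from 0.0 (shut) to 1.0 (fully open); "grasp_force": force on a finger pad.
Only numpy, scipy, OpenCV 4.12 (cv2) and the standard library are available. Lean on these libraries where they do the work, as an engineer would, in place of code of your own. Each camera call takes 0.05 s, during which the arm holds its last target. There are 200 camera calls.

## Working session

There is one attempt and no reset: what is moved stays moved. The work goes in short steps, each a Python script; the robot and the scene stay as the last script left them, time stands still between calls to the robot, and variables do not carry over. Pictures are saved under pics/ and viewed, at most 10 in all, crops included, and the job is handed in when it is done.

```bash
mkdir -p pics; ls; python3 - <<'E'
from cell import *
import cv2,numpy as np
for c in ("scene","side"):
    f=grab_frame(c); cv2.imwrite(f"pics/{c}0.png",f["img"][:,:,::-1])
    print(c,f["fx"],f["fy"],f["cx"],f["cy"],np.round(f["cam_to_world"],3).tolist())
    for n in ("red_case","red_tab_pad","red_lid_edge","red_hinge","blue_case","wax_tin","sanding_block","stain_tin","pencil"):
        print(n,[(np.round(d["centre"],1).tolist(),round(d["score"],2)) for d in tip_of(c,n)[:3]])
s=get_state();print(s["clock"],s["position"],s["eef_rot"],s["finger_gap"])
E
```

```text
pics
scene 621.478507826191 621.478507826191 318.77146698935826 229.84273984256734 [[-0.477, -0.496, 0.726, -0.391], [-0.879, 0.268, -0.394, 0.539], [0.001, -0.826, -0.564, 0.84], [0.0, 0.0, 0.0, 1.0]]
red_case [([384.5, 249.0], 0.97)]
red_tab_pad []
red_lid_edge []
red_hinge [([364.9, 225.9], 0.87)]
blue_case [([239.9, 286.4], 0.64)]
wax_tin [([286.3, 224.2], 0.82)]
sanding_block [([328.7, 211.2], 0.65)]
stain_tin [([489.6, 228.7], 0.68)]
pencil [([182.5, 333.5], 0.53), ([285.2, 224.2], 0.26)]
side 462.7594994714104 462.7594994714104 310.8932949316302 250.41793462962937 [[0.984, -0.059, 0.165, 0.41], [-0.174, -0.457, 0.872, -1.173], [0.024, -0.888, -0.46, 0.691], [0.0, 0.0, 0.0, 1.0]]
red_case [([286.0, 297.4], 0.58)]
red_tab_pad [([261.5, 292.0], 0.56)]
red_lid_edge [([276.3, 282.3], 0.63), ([287.2, 298.0], 0.45)]
red_hinge []
blue_case [([287.1, 246.2], 0.79)]
wax_tin [([351.7, 265.7], 0.69), ([359.8, 288.4], 0.5)]
sanding_block [([360.8, 286.4], 0.94)]
stain_tin [([287.0, 370.3], 0.62)]
pencil [([261.4, 229.6], 0.62)]
1.0 [ 0.18020107 -0.51967355  0.23130809] [ 3.09789796e+00  5.21825031e-01 -3.43669935e-06] 0.9997986087702957
```

View pics/scene0.png

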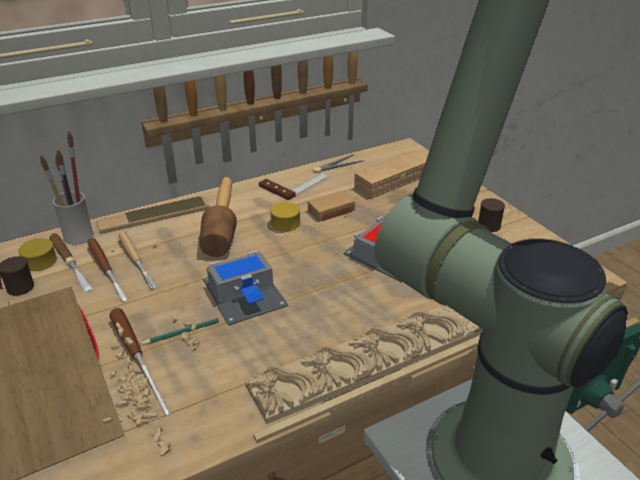

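View pics/side0.png

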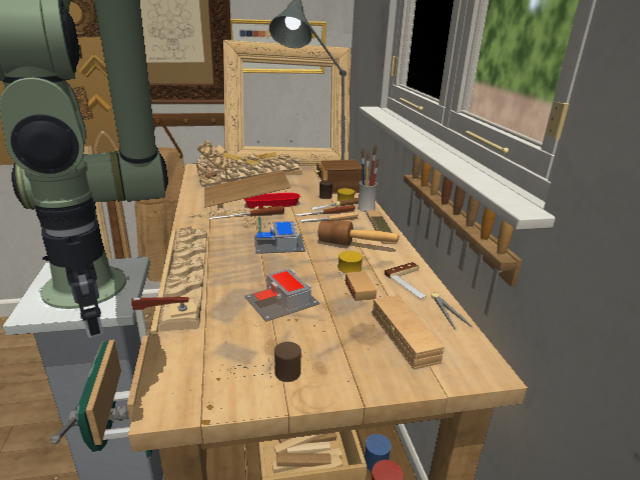

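The red case is visible in the side view (pad at about 264,295; panel at about 290,281) but hidden by the arm in the scene view. The blue case is at about (240,280) in the scene view. Next I'll get a rough fix from the side view, move the wrist camera above it and triangulate.

```bash
cat > h.py <<'E'
from cell import *
import numpy as np, cv2
from scipy.spatial.transform import Rotation as R
def ray(f,px,T=None):
    u=np.array([(px[0]-f["cx"])/f["fx"],(px[1]-f["cy"])/f["fy"]])
    if T is None: T=f["cam_to_world"]; d=np.r_[u,1]
    else:
        r=np.linalg.norm(u); d=np.r_[u/max(r,1e-9)*np.sin(r),np.cos(r)]
    d=T[:3,:3]@d
    return T[:3,3],d/np.linalg.norm(d)
def at_z(o,d,z): return o+d*(z-o[2])/d[2]
def wrist():
    s=get_state(); T=np.eye(4); T[:3,:3]=R.from_rotvec(s["eef_rot"]).as_matrix(); T[:3,3]=s["position"]
    f=grab_frame("wrist"); return f,T@f["T_tool_cam"]
def tri(rays):
    A=sum(np.eye(3)-np.outer(d,d) for o,d in rays); b=sum((np.eye(3)-np.outer(d,d))@o for o,d in rays)
    p=np.linalg.solve(A,b); return p,max(np.linalg.norm(np.cross(p-o,d)) for o,d in rays)
def down(yaw):  # tool z down, tool x along yaw
    c,s=np.cos(yaw),np.sin(yaw); return R.from_matrix(np.array([[c,s,0],[s,-c,0],[0,0,-1]])).as_rotvec()
E
python3 - <<'E'
from h import *
f=grab_frame("side")
pad=at_z(*ray(f,(261.5,292)),.0365); hull=at_z(*ray(f,(286,297.4)),0); edge=at_z(*ray(f,(276.3,282.3)),.052)
print(pad,hull,edge)
rays={}
names=("red_case","red_tab_pad","red_lid_edge","red_hinge")
for i,off in enumerate(((-.12,-.05),(-.04,.06))):
    ok=False
    for yaw in (0,-.4,.4,3.1):
        try: movep([pad[0]+off[0],pad[1]+off[1],.30],down(yaw)); ok=True; break
        except MotionError as e: print(yaw,e)
    f,T=wrist(); cv2.imwrite(f"pics/w{i}.png",f["img"][:,:,::-1])
    if i==0: print(np.round(f["T_tool_cam"],3).tolist(),f["fx"])
    for n in names:
        L=tip_of("wrist",n); print(n,[(np.round(d["centre"],1).tolist(),round(d["score"],2)) for d in L[:2]])
        if L: rays.setdefault(n,[]).append(ray(f,L[0]["centre"],T))
for c in("scene","side"):
    f=grab_frame(c)
    for n in names:
        L=tip_of(c,n)
        if L: print(c,n,L[0]["centre"],L[0]["score"]); rays.setdefault(n,[]).append(ray(f,L[0]["centre"]))
for n,r in rays.items():
    if len(r)>1: print(n,len(r),*tri(r))
    z=dict(red_case=0,red_tab_pad=.0365,red_lid_edge=.052,red_hinge=.052)[n]
    print([np.round(at_z(o,d,z),4).tolist() for o,d in r])
print(get_state()["clock"],get_state()["position"])
E
```

```text
[ 0.47609459 -0.14873658  0.0365    ] [ 0.54303301 -0.12759508  0.        ] [ 0.51687101 -0.1310797   0.052     ]
[[-0.001, -0.961, -0.275, 0.069], [1.0, -0.001, -0.001, -0.001], [0.0, -0.275, 0.961, -0.143], [0.0, 0.0, 0.0, 1.0]] 371.64829954431775
red_case [([264.7, 40.8], 0.68)]
red_tab_pad [([285.9, 89.4], 0.75)]
red_lid_edge [([273.8, 52.4], 0.6)]
red_hinge [([271.7, 55.6], 0.6), ([264.5, 40.4], 0.57)]
red_case [([361.3, 102.9], 0.92)]
red_tab_pad [([388.2, 159.6], 0.74)]
red_lid_edge [([381.8, 128.7], 0.58), ([27.6, 158.7], 0.2)]
red_hinge [([353.4, 69.8], 0.62)]
scene red_case [329.4, 210.6] 0.38
side red_case [285.3, 298.2] 0.76
side red_tab_pad [267.3, 294.0] 0.46
side red_lid_edge [274.4, 284.4] 0.81
side red_hinge [295.8, 279.4] 0.74
red_case 4 [ 0.56324846 -0.11096454  0.03827414] 0.10834147169538713
[[0.5429, -0.131, 0.0], [0.5447, -0.1337, 0.0], [0.7533, -0.1133, 0.0], [0.5407, -0.1312, 0.0]]
red_tab_pad 3 [ 0.4822306  -0.16019566  0.03617523] 0.00791376736772187
[[0.4767, -0.1598, 0.0365], [0.4797, -0.1603, 0.0365], [0.4901, -0.1604, 0.0365]]
red_lid_edge 3 [ 0.51249058 -0.14926998  0.0575763 ] 0.0025298211415341674
[[0.5156, -0.1486, 0.052], [0.5134, -0.1501, 0.052], [0.5108, -0.1409, 0.052]]
red_hinge 3 [ 0.55324755 -0.13136854  0.04855668] 0.04158344492428031
[[0.5121, -0.1464, 0.052], [0.5755, -0.1201, 0.052], [0.57, -0.1233, 0.052]]
4.0417 [ 0.43606525 -0.0887686   0.30000069]
```

```bash
python3 - <<'E'
from h import *
yaw=.4; c0=np.array([.543,-.132]); ux=np.array([np.cos(yaw),np.sin(yaw)])
L0=dict(red_case=(0,0,0),red_tab_pad=(-.077,0,.0365),red_lid_edge=(-.036,0,.052),red_hinge=(.035,0,.052))
rays={};P=[];Q=[];first=True
for k in (-.09,-.04):
    p=c0+k*ux; movep([*p,.27],down(yaw)); f,T=wrist()
    cv2.imwrite(f"pics/v{int(-k*100)}.png",f["img"][:,:,::-1])
    for n in L0:
        L=tip_of("wrist",n)
        if L:
            r=ray(f,L[0]["centre"],T); rays.setdefault(n,[]).append(r)
            w=at_z(*r,L0[n][2]); print(n,np.round(L[0]["centre"],1),round(L[0]["score"],2),np.round(w,4))
            P.append(L0[n][:2]);Q.append(w[:2])
for n,r in rays.items():
    if len(r)>1: print(n,*tri(r))
P=np.array(P);Q=np.array(Q);a=P-P.mean(0);b=Q-Q.mean(0)
y=np.arctan2((a[:,0]*b[:,1]-a[:,1]*b[:,0]).sum(),(a*b).sum());M=np.array([[np.cos(y),-np.sin(y)],[np.sin(y),np.cos(y)]])
t=Q.mean(0)-M@P.mean(0);print("yaw",y,"orig",t);print(np.round(Q-(P@M.T+t),4))
# overlay
f["T"]=T
def proj(p):
    c=np.linalg.inv(T)@np.r_[p,1];th=np.arctan2(np.hypot(c[0],c[1]),c[2]);h=np.hypot(c[0],c[1])
    return int(f["cx"]+f["fx"]*th*c[0]/h),int(f["cy"]+f["fy"]*th*c[1]/h)
im=f["img"][:,:,::-1].copy()
for poly in ([(-.046,-.017,.0365),(-.093,-.017,.0365),(-.093,.017,.0365),(-.046,.017,.0365)],[(-.036,-.059,.056),(.035,-.059,.056),(.035,.059,.056),(-.036,.059,.056)],[(-.1,-.065,.004),(.06,-.065,.004),(.06,.065,.004),(-.1,.065,.004)]):
    cv2.polylines(im,[np.array([proj(np.r_[M@np.array(q[:2])+t,q[2]]) for q in poly])],True,(0,255,0),1)
cv2.imwrite("pics/ov.png",im); print(get_state()["clock"])
E
```

```text
red_case [326.4 116.6] 0.8 [ 0.5447 -0.1348  0.    ]
red_tab_pad [322.1 187.8] 0.6 [ 0.4743 -0.1593  0.0365]
red_lid_edge [326.4 151. ] 0.59 [ 0.5113 -0.1483  0.052 ]
red_hinge [328.   77.6] 0.73 [ 0.578  -0.1219  0.052 ]
red_case [325.  161.7] 0.85 [ 0.5451 -0.1329  0.    ]
red_tab_pad [322.  236.4] 0.8 [ 0.4741 -0.1594  0.0365]
red_lid_edge [326.1 198.6] 0.67 [ 0.5153 -0.1463  0.052 ]
red_hinge [327.8 129.3] 0.58 [ 0.5784 -0.1212  0.052 ]
red_case [ 0.54486857 -0.13396206 -0.00904938] 0.0008193690446711317
red_tab_pad [ 0.47456822 -0.15916545  0.03823531] 9.329446925686152e-06
red_lid_edge [ 0.51001533 -0.14907694  0.01761929] 0.00011108774581579479
red_hinge [ 0.57863873 -0.12147159  0.04738076] 0.0002511984753928652
yaw 0.3524918601404405 orig [ 0.54596583 -0.13377391]
[[-0.0012 -0.001 ]
 [ 0.0006  0.0011]
 [-0.0009 -0.0021]
 [-0.0008 -0.0002]
 [-0.0008  0.0009]
 [ 0.0004  0.001 ]
 [ 0.0031 -0.0001]
 [-0.0004  0.0005]]
5.4333
```

View pics/ov.png

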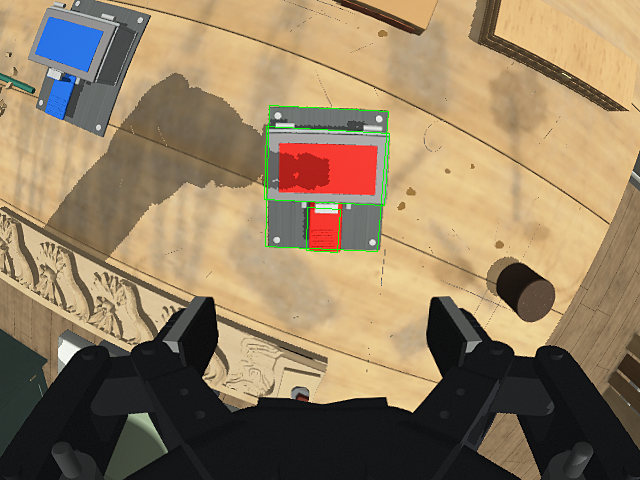

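The overlay matches the red case closely: lid around (325,168), tab around (323,228). Now I'll press the tab.

```bash
cat >> h.py <<'E'
YAW=.3525; C=np.array([.546,-.1338])
def W(x,y,z): return [C[0]+x*np.cos(YAW)-y*np.sin(YAW),C[1]+x*np.sin(YAW)+y*np.cos(YAW),z]
E
python3 - <<'E'
from h import *
grab(20)
movep(W(-.080,0,.09),down(YAW))
hit=move_l(W(-.080,0,.030),.05,until_force=1.5); s=get_state(); print(hit,s["position"],s["contact_force"])
move_l(W(-.080,0,.0275),.03); sleep(.3)
s=get_state(); print(s["position"],s["contact_force"],s["finger_gap"])
f=grab_frame("side"); cv2.imwrite("pics/p.png",cv2.resize(f["img"][200:360,180:400,::-1],None,fx=3,fy=3)); print(s["clock"])
E
```

```text
True [ 0.47028759 -0.16125574  0.03416919] [ 0.85758916 -0.12681484  1.98835592]
[ 0.47056692 -0.16126311  0.02747496] [-1.91237584 -0.04363986  5.72887817] -0.0017668738794032013
8.6583
```

View pics/p.png

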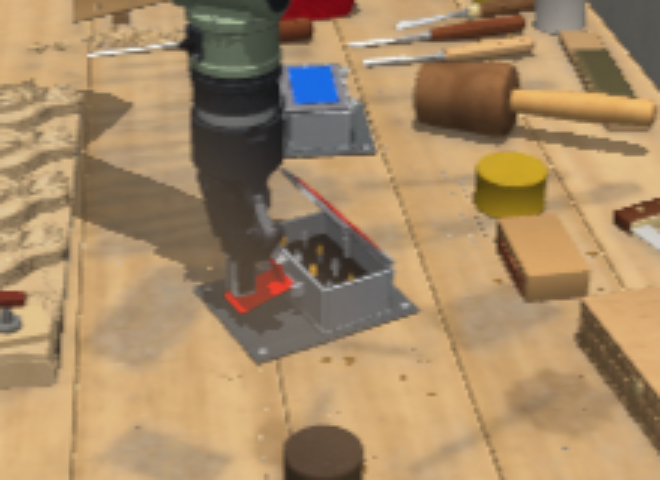

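The lid has sprung up (edge at about 285,170 in the crop). Next I'll back off and follow the lid arc.

```bash
python3 - <<'E'
from h import *
move_l(W(-.088,0,.045),.08); move_l(W(-.125,0,.075),.15)
def tgt(th,gap):   # finger half thickness 11 mm; tongue radius 76 mm before upright
    ex=.035-(.076 if th<1.57 else .056)*np.cos(th); return W(ex-.011-gap,0,.052+.071*np.sin(th)-.015)
move_l(tgt(.8,.035),.12)
move_l(tgt(.8,.008),.08)
for th in np.arange(.9,1.86,.1):
    move_l(tgt(th,0),.08); s=get_state(); print(round(th,2),np.round(s["position"],3),np.round(s["contact_force"],1))
    if np.linalg.norm(s["contact_force"])>12: print("stop"); break
f=grab_frame("side"); cv2.imwrite("pics/q.png",cv2.resize(f["img"][200:360,180:400,::-1],None,fx=3,fy=3)); print(s["clock"])
E
```

```text
0.9 [ 0.524 -0.142  0.093] [-0.3 -0.8  0.1]
1.0 [ 0.53  -0.14   0.097] [-0.6  0.   0.6]
1.1 [ 0.537 -0.137  0.1  ] [-0.9 -0.2 -0.3]
1.2 [ 0.543 -0.135  0.103] [-0.5 -0.4 -0.1]
1.3 [ 0.55  -0.133  0.105] [ 0.3  0.8 -0.3]
1.4 [ 0.557 -0.13   0.107] [0.2 0.1 0.3]
1.5 [ 0.564 -0.127  0.108] [-0.   0.2  0.8]
1.6 [ 0.57  -0.125  0.108] [-0.5  0.3 -0.4]
1.7 [ 0.576 -0.123  0.107] [ 0.4 -0.8  0.1]
1.8 [ 0.581 -0.121  0.106] [-0.5  0.6  0.1]
13.3083
```

View pics/q.png

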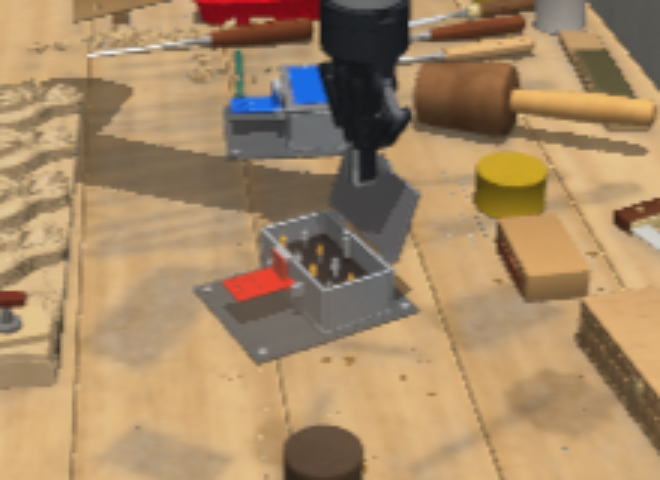

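The lid (about 375,205 in the crop) leans back past upright and the tab is back up. I'll retreat forward and check it with the arm clear.

```bash
python3 - <<'E'
from h import *
p=get_state()["position"]
move_l(W(-.05,0,p[2]),.12); move_l(W(-.16,0,.2),.2); sleep(.5)
f=grab_frame("side"); im=f["img"][:,:,::-1].copy()
def pr(q):
    c=np.linalg.inv(f["cam_to_world"])@np.r_[q,1]; return [int(f["cx"]+f["fx"]*c[0]/c[2]),int(f["cy"]+f["fy"]*c[1]/c[2])]
im=cv2.resize(im[200:360,180:400],None,fx=3,fy=3)
for th,col in ((1.9,(0,255,0)),(1.6,(255,0,255))):
    e=lambda y,r:W(.035-r*np.cos(th),y,.052+r*np.sin(th))
    q=[(np.array(pr(e(*a)))-[180,200])*3 for a in((-.059,0),(-.059,.071),(.059,.071),(.059,0))]
    cv2.polylines(im,[np.array(q)],True,col,1)
cv2.imwrite("pics/r.png",im); print(get_state()["clock"],get_state()["contact_force"])
E
```

```text
15.6583 [0.30710722 0.33381143 0.34761472]
```

View pics/r.png

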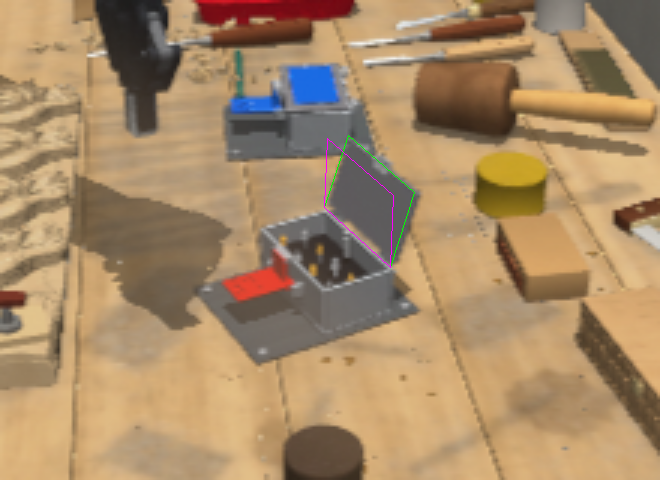

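The lid, with its top edge at about (380,165), matches the green 1.9 rad outline. The tab is back at rest and the arm is clear of everything.

```bash
python3 -c "
from cell import *
print(sign_off())"
```

```text
the job is handed in; nothing more can be done
None
```

The job is handed in: I pressed the red tab, the lid sprang up, and I pushed it back to its stop; the last side view shows it fully open, the tab released, the blue case shut and the arm clear (no verdict was returned).

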